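Seat the D-bore cam on the marking jig

TASK

Get a cam ready for laser marking: take the lobed cam with the D-shaped hole and put it on the jig's upright flatted shaft, turned so that the flat in the hole meets the flat on the shaft, right down until it lies flat on the jig's plate, and let go. Leave the other cam, the one with the small round hole, where it lies.

Things in the scene. Friction and masses are not known exactly. Their poses are not given: they have to be found in the camera images.
- cam: Steel cam, loose, hub up, 0.13-0.25 kg: pear-shaped flange 67 x 50 x 10 mm; on it a 46 mm round hub, 10 to 32 mm above the underside, with two grip flats 38 mm apart facing +y and -y. D-shaped hole right through, 28 mm diameter, its flat on the -x side 6 mm from the centre. Origin: hole's centre at the underside; x to the lobe's tip (42 mm off), z up. x starts within 45 deg of straight ahead.
- cam_lobe (a point): Point in the lobe of the cam with the D-shaped hole, 35 mm from the hole's centre toward the lobe's tip, 10 mm above the underside (top of the flange). Axes as the cam's.
- seat (a point): Foot of the fixed jig's upright bright shaft: on its axis, at the top of the 110 x 80 x 10 mm dark plate. Shaft 24 mm diameter, 46 mm tall, the top 12 mm tapered to 0.45 size; flat on its -x side, 4 mm from the axis: 2 mm clearance, 10 degrees play each way. x: along the plate's white line, where the lobe goes (starts within 30 deg of straight ahead); z up. Seated, cam origin and axes meet these.
- plain_cam: The other cam, to be left alone: same steel shape and size, loose, but with a round hole only 16 mm in diameter, too small for the shaft. Origin and axes as on the cam.
Not all that is in view belongs to the job. What is shaped like the part that bears seat but pink is not meant. What is shaped like the cam but orange is not meant.

How it is judged:
By the outcome, as a careful person would: the job done as asked, in the order asked, and still so for the second after the job is handed in, with the robot touching nothing.
It also fails if it takes over 38 s, if anything falls off the work surface, if the arm or the gripper's body presses on something with over 40 N, if the wrist force passes 120 N, or if a joint passes its speed limit or range.

ROBOT

A 7-joint arm with a two-finger parallel gripper is mounted at the origin on a cart in front of the work surface, level with it; the furniture and walls round the work are solid. World frame = base frame: x ahead of the robot, y to its left, z up, the work surface at z = 0. Lengths are in m, angles in rad, forces in N, time in s.
With the tool pointing down it reaches from about 0.425 to 0.925 m from the base axis. Payload 6.8 kg.
Tool frame: the origin (TCP) lies midway between the tips of the shut fingers; the grasp point (between the pads) lies r.grip_point_offset behind it (r.grip_point_offset is the distance from the TCP to the grasp point, in m); z points along the fingers, y is the line along which they close (so a half turn about z gives the same grasp; the last joint's range is limited). The gripper opens to 85 mm and grips with 20 to 120 N. Pads are 22 mm wide; open, the fingers measure 114 mm over their backs; the gripper's body (76 mm by 85 mm) begins 54 mm behind the grasp point. The pads swing forward as they close: fully open they stand 13 mm farther back than shut.
Start: joints at [1.108, 0.477, 0.022, 1.555, -0.011, 1.109, -0.083], TCP at [0.235, -0.633, 0.231] pointing down, gripper open.
Joint ranges: [-2.96, 2.96], [-0.34, 2.1], [-1.41, 1.46], [0.24, 2.44], [-1.37, 4.51], [0.17, 1.92], [-2.96, 2.96]. Speed limits (rad/s): [2.39, 2.39, 3.14, 3.14, 3.14, 3.14, 3.14].

INTERFACE

Orientations are given as a rotation vector (axis times angle).
In Python, from station import r gives the robot as it stands. The module is installed in compiled form; this text tells all that it offers.
- The arm moves only by the tool servo_tool, never from a script. Its argument "motion" is a list of rows, each a list of 5 numbers: the closure, from 0 (fully open) to 1 (shut), then the shift along the world's x, y, z in mm, then the turn about the world's z in rad. In form: [[claw, x, y, z, twist], ...]. A call has 1 to 5 rows; each row is the pose to reach, as a shift and turn from the pose commanded when the call began; what a row does not reach only later rows make up. A row lasts 1/8 s, in which the tool goes at most 62.5 mm and 10.7 degrees, less where a joint would pass 70% of its speed; a pose out of reach is approached as far as the arm can. A call with a gripper value outside its range is refused whole. The fingers move at their own pace and stop on an object; "squeeze" is the grip in N (left out, the last holds). Time passes only in rows, so rows that repeat a pose let the fingers close. It gives the time, the measured TCP pose, the force, the opening and the grip force at its end, in the units of the state.
- r.state(): the state, without advancing time (a new reading comes with each control period).
- r.snapshot(name): name is "scene" or "side" or "wrist"; returns the picture (420x560x3 uint8, red, green, blue); there is no depth.
- r.get_calibration(name): a dict with "K" (3x3 intrinsics, pixels), "world_to_cam" (4x4, takes a point from world to camera coordinates); the wrist camera has in their place "mount" (4x4, takes a point from camera to tool coordinates, whose origin is the TCP and whose axes are the flange's). Camera axes: x right, y up, looking along -z (the intrinsics and any distortion apply to the point x, -y, -z); pixel columns grow to the right and rows downward; lengths in m; the calibration is good to about 2 mm. A picture is of the moment at which its call begins: read the wrist's pose just before it. get_calibration takes no time and is no camera call.
- r.close_job(): hands the job in; it is judged then, once.
The state is a dict: "time_s": time; "joint_pos": joint angles; "dq": joint speeds; "effort": joint torques, N m; "ee_pos": TCP position; "tcp_rot": TCP orientation; "force": force on the tool from outside, world axes, zero at the start; "wrist_torque": the same for the moment, N m; "grip_width": opening from 0.0 (shut) to 1.0 (fully open); "finger_force": force on a finger pad.
Only numpy, scipy, OpenCV 4.12 (cv2) and the standard library are available. Lean on these libraries where they do the work, as an engineer would, in place of code of your own. Each camera call takes 0.05 s, during which the arm holds its last target. There are 200 camera calls.

## Working session

There is one attempt and no reset: what is moved stays moved. The work goes in short steps, Python scripts to look and compute and a tool call to move; the robot and the scene stay as the last step left them, time stands still between calls to the robot, and variables do not carry over. Pictures are saved under pics/ and viewed, at most 10 in all, crops included, and the job is handed in when it is done.

Besides the shell and the picture viewer there is one more tool, called by a JSON object that holds its "api" and its "payload", one argument or row to a line. servo_tool: Moves the arm, as the interface text tells. Its arguments: {"type":"object","properties":{"motion":{"type":"array","items":{"type":"array","items":{"type":"number"}}},"squeeze":{"type":"number"}},"required":["motion"]}

```bash
mkdir -p pics; cat > h.py <<'E'
import numpy as np, cv2
from scipy.spatial.transform import Rotation as R
from station import r
def save(n,im): cv2.imwrite('pics/'+n+'.png',im[:,:,::-1])
def cam(name,st=None):
    c=r.get_calibration(name); K=np.array(c['K'])
    if 'mount' in c:
        T=np.eye(4);T[:3,:3]=R.from_rotvec(st['tcp_rot']).as_matrix();T[:3,3]=st['ee_pos']
        W=np.linalg.inv(T@np.array(c['mount']))
    else: W=np.array(c['world_to_cam'])
    return K,W,c
def ray(px,z,K,W):
    px=np.atleast_2d(px).astype(float)
    d=np.c_[px,np.ones(len(px))]@np.linalg.inv(K).T*[1,-1,-1]
    Ri=W[:3,:3].T; o=-Ri@W[:3,3]; d=d@Ri.T
    return o+d*((z-o[2])/d[:,2])[:,None]
def proj(p,K,W):
    p=np.atleast_2d(p)@W[:3,:3].T+W[:3,3]; q=(p*[1,-1,-1])@K.T
    return q[:,:2]/q[:,2:]
E
python3 - <<'E'
from h import *
a=r.snapshot('scene');b=r.snapshot('side')
save('scene',a);save('side',b)
save('two',cv2.resize(np.hstack([a,b]),(800,300)))
for n in('scene','side','wrist'):print(n,r.get_calibration(n))
print(r.grip_point_offset,r.state())
E
```

```text
scene {'K': array([[491.1941306 ,   0.        , 283.66707597],
       [  0.        , 491.1941306 , 212.10807455],
       [  0.        ,   0.        ,   1.        ]]), 'world_to_cam': array([[-0.92023781, -0.39104496, -0.01569132,  0.46713569],
       [ 0.18127236, -0.46143271,  0.86845851, -0.16051247],
       [-0.34684681,  0.79634395,  0.49551347, -0.85303201],
       [ 0.        ,  0.        ,  0.        ,  1.        ]])}
side {'K': array([[476.32249104,   0.        , 292.88970951],
       [  0.        , 476.32249104, 204.32144943],
       [  0.        ,   0.        ,   1.        ]]), 'world_to_cam': array([[-0.99983218, -0.00877304, -0.01608252,  0.52858416],
       [-0.00724941, -0.61674981,  0.78712586, -0.03378616],
       [-0.01682438,  0.78711036,  0.6165827 , -1.1262648 ],
       [ 0.        ,  0.        ,  0.        ,  1.        ]])}
wrist {'K': array([[328.46346081,   0.        , 280.75737102],
       [  0.        , 328.46346081, 211.41132864],
       [  0.        ,   0.        ,   1.        ]]), 'mount': array([[-1.12381746e-04,  9.54656041e-01,  2.97710987e-01,
        
[... 308 characters left out ...]
': array([ 1.10790049,  0.47769943,  0.02233051,  1.55635995, -0.01152219,
        1.10930688, -0.0830895 ]), 'dq': array([ 6.36513564e-05, -1.66699137e-03,  6.45054212e-05, -1.75945176e-03,
        1.00500198e-03,  1.27323317e-03, -1.47439244e-03]), 'effort': array([ 3.94806586e-03, -5.97757602e+01,  1.61345076e+00, -2.81954402e+01,
        1.28214341e-02,  5.01547634e-03,  6.31037921e-06]), 'ee_pos': array([ 0.23430843, -0.63245085,  0.23043166]), 'tcp_rot': array([-3.09070452e+00, -5.54159382e-01,  6.00385697e-04]), 'force': array([ 0.94205935, -0.45442791, -0.49138732]), 'wrist_torque': array([-0.02402387,  0.01928035, -0.00615706]), 'finger_force': 0.0, 'grip_width': 1.0032963709006197}
```

View pics/scene.png

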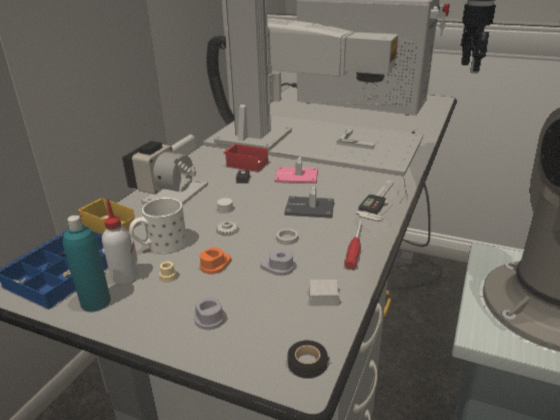

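View pics/side.png

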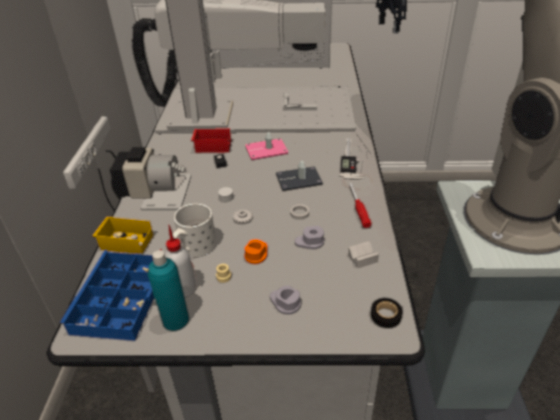

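The scene view shows two grey cams, at (280,261) and (209,312). An orange look-alike is at (213,260). The dark jig is at (310,203) and a pink jig look-alike at (297,173). Next I'll crop both grey cams to check their holes.

```bash
python3 - <<'E'
from h import *
a=cv2.imread('pics/scene.png');b=cv2.imread('pics/side.png')
c=lambda i,x,y,h=25,w=33:cv2.resize(i[y-h:y+h,x-w:x+w],(400,300),interpolation=cv2.INTER_CUBIC)
cv2.imwrite('pics/crop.png',np.vstack([np.hstack([c(a,279,261),c(a,209,312)]),np.hstack([c(b,312,237),c(b,288,298)])]))
for n,l in(('scene',[(280,261),(209,312),(310,207),(213,262)]),('side',[(312,237),(288,298),(299,180),(256,252)])):
    K,W,_=cam(n);print(n,ray(l,0.015,K,W).round(3))
E
```

```text
scene [[ 0.483  0.076  0.015]
 [ 0.536  0.256  0.015]
 [ 0.504 -0.147  0.015]
 [ 0.602  0.127  0.015]]
side [[ 0.485  0.077  0.015]
 [ 0.536  0.254  0.015]
 [ 0.514 -0.144  0.015]
 [ 0.607  0.124  0.015]]
```

View pics/crop.png

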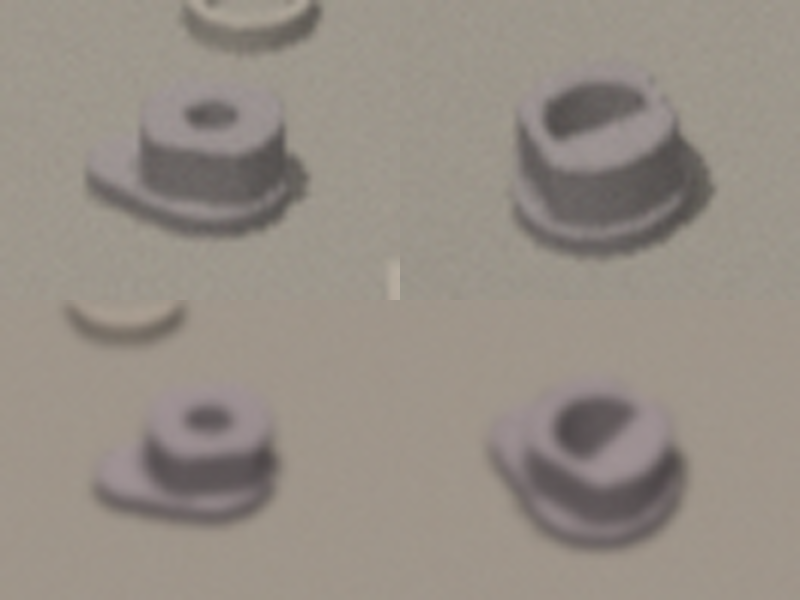

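The lower-right cam, at scene (209,312) and about (0.536, 0.255) m, has the D-shaped hole, so that is the one to take. The other grey cam has the small round hole. I'll fly over the dark jig first, since it is on the way.

{"api": "servo_tool", "payload": {
  "motion": [
    [0,35,55,0,0],
    [0,65,110,0,0],
    [0,95,165,0,0],
    [0,125,220,0,0],
    [0,155,275,0,0]
  ]
}}

```text
time_s: 0.72
ee_pos: [0.3885, -0.3588, 0.2311]
tcp_rot: [-3.092, -0.554, 0.0]
force: [0.2, -0.2, 0.3]
grip_width: 1.0
finger_force: 0.0
```

{"api": "servo_tool", "payload": {
  "motion": [
    [0,30,55,0,0],
    [0,60,110,0,0],
    [0,90,160,0,0],
    [0,115,210,0,0],
    [0,115,210,0,0]
  ]
}}

```text
time_s: 1.35
ee_pos: [0.5047, -0.1455, 0.2312]
tcp_rot: [-3.088, -0.568, -0.002]
force: [-0.3, -0.2, -1.0]
grip_width: 1.0
finger_force: 0.0
```

```bash
python3 - <<'E'
from h import *
s=r.state();w=r.snapshot('wrist');save('w1',w)
import json;json.dump({k:list(s[k]) for k in('ee_pos','tcp_rot')},open('w1.json','w'))
print(s['time_s'],s['ee_pos'],s['tcp_rot'],s['force'])
E
```

```text
1.35 [ 0.50471321 -0.14547511  0.2311741 ] [-3.08786226e+00 -5.67539398e-01 -1.53277115e-03] [-0.34261196 -0.21456421 -0.99046682]
```

View pics/w1.png

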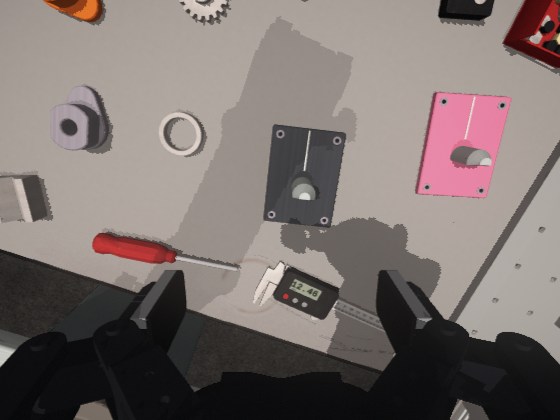

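The wrist view shows the dark jig with corners near (275,125), (345,132), (331,227) and (265,218). Its white line runs from (309,131) to (305,178), and the shaft tip is near (305,195). The pink look-alike is on the right. I'll zoom in and measure.

```bash
python3 - <<'E'
from h import *
import json
s=json.load(open('w1.json'));K,W,c=cam('wrist',s)
im=cv2.imread('pics/w1.png');g=cv2.cvtColor(im,cv2.COLOR_BGR2GRAY)
cv2.imwrite('pics/w1c.png',cv2.resize(im[115:235,245:365],(600,600),interpolation=cv2.INTER_CUBIC))
m=np.zeros_like(g);sub=im[110:240,250:360].max(2)<75;m[110:240,250:360]=sub*255
m=cv2.morphologyEx(m,cv2.MORPH_OPEN,np.ones((3,3)))
ct=max(cv2.findContours(m,0,2)[0],key=cv2.contourArea)
h=cv2.convexHull(ct);P=ray(h[:,0,:],.01,K,W)[:,:2]
rc=cv2.minAreaRect((P*1000).astype(np.float32));print(rc)
box=cv2.boxPoints(rc);print(box)
# white line
L=np.zeros_like(g);L[128:178,296:318]=g[128:178,296:318]>110
ys,xs=np.nonzero(L);Q=ray(np.c_[xs,ys],.01,K,W)[:,:2]*1000
k=np.hypot(*(Q-np.median(Q,0)).T)<40;Q=Q[k]
v=cv2.fitLine(Q.astype(np.float32),cv2.DIST_HUBER,0,.01,.01).ravel();print('line',v,len(Q),np.degrees(np.arctan2(v[1],v[0])),Q.min(0),Q.max(0))
B=np.zeros_like(g);B[170:215,285:325]=g[170:215,285:325]>190
ys,xs=np.nonzero(B);print('bright',len(xs),xs.mean(),ys.mean(),xs.min(),xs.max(),ys.min(),ys.max(),ray((xs.mean(),ys.mean()),.056,K,W))
print('cam centre',-W[:3,:3].T@W[:3,3])
for n,p in(('scene',(312,187)),('side',(302,162))):
    K2,W2,_=cam(n);print(n,ray(p,.056,K2,W2))
E
```

```text
((517.9644165039062, -157.67578125), (99.30374908447266, 60.19746780395508), 14.33521842956543)
[[ 462.40625 -140.80774]
 [ 477.3108  -199.13089]
 [ 573.5226  -174.54382]
 [ 558.61804 -116.22067]]
line [ 9.7158492e-01  2.3669133e-01  5.4485876e+02 -1.6041438e+02] 99 13.691341 [ 523.86791949 -166.6431197 ] [ 571.40263803 -154.54110423]
bright 56 304.375 195.96428571428572 299 309 193 199 [[ 0.50666627 -0.16983996  0.056     ]]
cam centre [ 0.57552786 -0.11890295  0.37373511]
scene [[ 0.50728862 -0.16899556  0.056     ]]
side [[ 0.50567795 -0.16665626  0.056     ]]
```

View pics/w1c.png

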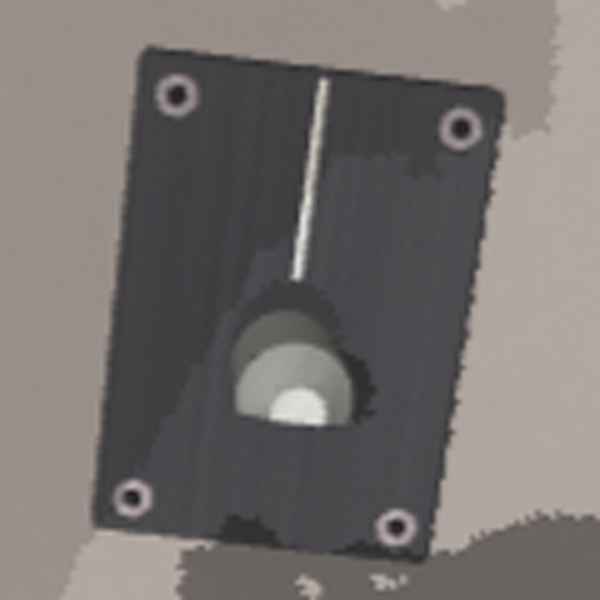

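The seat is at about (0.5055, -0.170) with yaw about 14°. The tip and the white line agree. Next I'll move over the cam.

{"api": "servo_tool", "payload": {
  "motion": [
    [0,4,55,0,-0.15],
    [0,8,110,0,-0.3],
    [0,12,165,0,-0.45],
    [0,16,220,0,-0.6],
    [0,20,275,0,-0.75]
  ]
}}

```text
time_s: 2.02
ee_pos: [0.5231, 0.1236, 0.2311]
tcp_rot: [3.077, -0.629, 0.0]
force: [1.5, 0.1, 0.1]
grip_width: 1.002
finger_force: 0.0
```

{"api": "servo_tool", "payload": {
  "motion": [
    [0,4,45,0,-0.1],
    [0,8,90,-10,-0.2],
    [0,12,125,-25,-0.3],
    [0,12,125,-30,-0.3],
    [0,12,125,-30,-0.3]
  ]
}}

```text
time_s: 2.65
ee_pos: [0.5351, 0.2467, 0.2006]
tcp_rot: [2.951, -1.071, -0.001]
force: [-0.3, -0.5, 0.4]
grip_width: 1.005
finger_force: 0.0
```

```bash
python3 - <<'E'
from h import *
s=r.state();w=r.snapshot('wrist');save('w2',w)
import json;json.dump({k:list(s[k]) for k in('ee_pos','tcp_rot')},open('w2.json','w'))
print(s['time_s'],s['ee_pos'],s['tcp_rot'],s['force'])
K,W,c=cam('wrist',s);print(proj([.536,.255,.03],K,W))
E
```

```text
2.65 [0.5351435  0.2467163  0.20055755] [ 2.95070477e+00 -1.07144837e+00 -6.63616984e-04] [-0.34193998 -0.52881543  0.42584119]
[[273.00677614 195.15746018]]
```

View pics/w2.png

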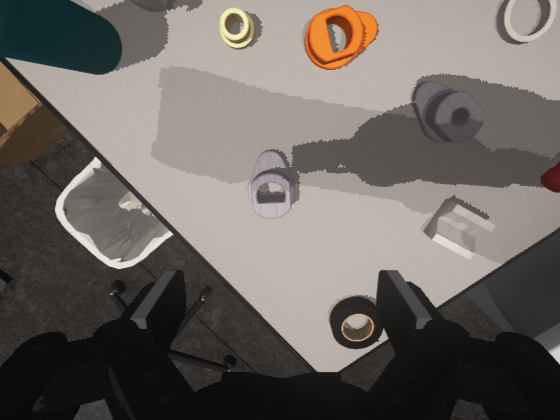

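The D-hole cam sits at (271,190) with its lobe pointing up in the image at (270,155), almost aligned with the tool. I'll measure it in a crop.

```bash
python3 - <<'E'
from h import *
import json
s=json.load(open('w2.json'));K,W,c=cam('wrist',s)
im=cv2.imread('pics/w2.png');x0,y0=236,140;cr=im[y0:y0+90,x0:x0+75]
hsv=cv2.cvtColor(cr,cv2.COLOR_BGR2LAB).astype(int)
b=cr[:,:,0].astype(int);rr=cr[:,:,2].astype(int)
m=((b-rr>5)*255).astype(np.uint8)
m=cv2.morphologyEx(m,cv2.MORPH_CLOSE,np.ones((3,3)))
ct=max(cv2.findContours(m,0,2)[0],key=cv2.contourArea)
big=cv2.resize(cr,None,fx=6,fy=6,interpolation=cv2.INTER_CUBIC)[:, :400]
cv2.drawContours(big,[ct*6+3],-1,(0,255,0),1)
# hole: dark pixels near hub
g=cv2.cvtColor(cr,cv2.COLOR_BGR2GRAY)
print(np.median(g[m>0]))
H=((g<125)*255).astype(np.uint8);n,l,st,ce=cv2.connectedComponentsWithStats(H)
for i in range(1,n):
    if st[i][4]>30:print(st[i],ce[i]+[x0,y0])
cv2.imwrite('pics/w2c.png',big)
P=ray(ct[:,0,:]+[x0,y0],.01,K,W)*1000
print(cv2.minAreaRect(P[:,:2].astype(np.float32)),-W[:3,:3].T@W[:3,3])
E
```

```text
Traceback (most recent call last):
ValueError: max() iterable argument is empty
```

```bash
cat > seg.py <<'E'
from h import *
import json
s=json.load(open('w2.json'));K,W,c=cam('wrist',s)
im=cv2.imread('pics/w2.png');x0,y0=236,140;cr=im[y0:y0+90,x0:x0+75]
f=cr.astype(int);d=f[:,:,0]+0*f[:,:,1]-f[:,:,2]
d8=cv2.GaussianBlur(np.clip(d+128,0,255).astype(np.uint8),(3,3),0)
t,m=cv2.threshold(d8,0,255,cv2.THRESH_OTSU)
ct=max(cv2.findContours(m,0,2)[0],key=cv2.contourArea)
g=cv2.cvtColor(cr,cv2.COLOR_BGR2GRAY)
print('otsu',t,f[15,34],f[80,5],cv2.contourArea(ct))
H=((g<105)*255).astype(np.uint8);n,l,st,ce=cv2.connectedComponentsWithStats(H)
for i in range(1,n):
    if st[i][4]>20:print(st[i],ce[i]+[x0,y0])
big=cv2.resize(cr,None,fx=6,fy=6,interpolation=cv2.INTER_CUBIC)
big2=big.copy();cv2.drawContours(big2,[ct*6+3],-1,(0,255,0),1)
out=np.hstack([big,big2])[:540,:800];cv2.imwrite('pics/w2c.png',cv2.resize(out,(800,540)))
P=ray(ct[:,0,:]+[x0,y0],.01,K,W)*1000
print(cv2.minAreaRect(P[:,:2].astype(np.float32)),-W[:3,:3].T@W[:3,3])
E
python3 seg.py
```

```text
otsu 116.0 [160 153 165] [176 183 192] 3077.5
[ 18   3  57  44 956] [292.7374477  163.97803347]
[ 21  50  28  13 288] [269.94444444 196.62847222]
((542.9911499023438, 242.9337615966797), (54.56151580810547, 90.37771606445312), 26.746973037719727) [0.59347154 0.19808491 0.34305005]
```

View pics/w2c.png

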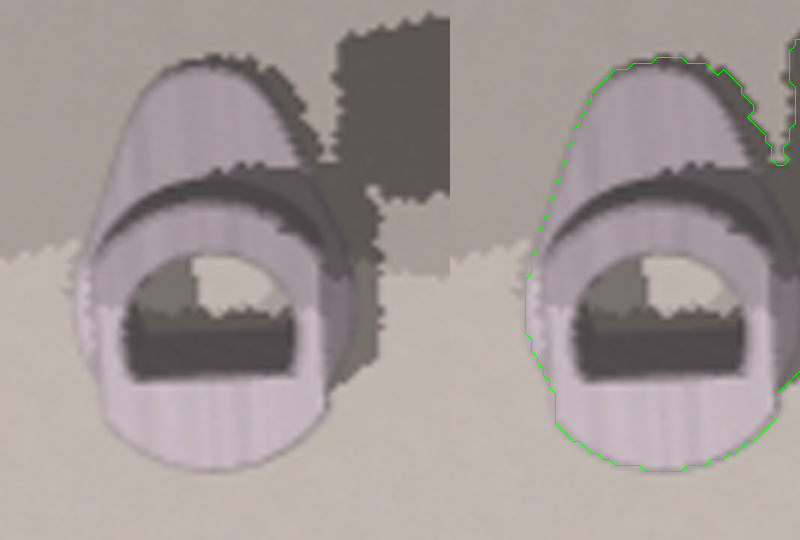

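```bash
cat > m.py <<'E'
from h import *
import json
s=json.load(open('w2.json'));K,W,c=cam('wrist',s)
M=lambda l,z:ray((np.array(l,float)-2.5)/6+[236,140],z,K,W)[:,:2]*1000
ang=lambda v:np.degrees(np.arctan2(v[1],v[0]))
p=M([(97,250),(103,425),(321,260),(328,405),(140,382),(295,376),(210,195),(215,470),(210,252),(211,380)],.032)
print(p.round(1))
print('flatL',ang(p[0]-p[1]),'flatR',ang(p[2]-p[3]),'hole flat',ang(p[5]-p[4])+90,'hub w')
u=(p[6]-p[7]);print('hub len',np.linalg.norm(u),ang(u),'centre',(p[6]+p[7])/2)
n=np.array([-np.sin(np.radians(-40)),np.cos(np.radians(-40))])
print('L,R offsets',(p[:4])@n)
u/=np.linalg.norm(u);print('hole',np.linalg.norm(p[8]-p[9]),p[8]-14*u,p[9]+6*u)
t=M([(208,62)],.01)[0]
R_=R.from_rotvec(s['tcp_rot']).as_matrix();print('tool x yaw',ang(R_[:2,0]))
C=(p[6]+p[7])/2;print('lobe tip',np.linalg.norm(t-C),ang(t-C))
E
python3 m.py
```

```text
[[560.1 261.4]
 [537.4 280.1]
 [535.7 234.8]
 [516.2 249.4]
 [539.  270.6]
 [523.5 250.4]
 [555.2 241.7]
 [519.5 271. ]
 [548.2 247.7]
 [531.8 261.4]]
flatL -39.49307301322549 flatR -36.779305796658946 hole flat -37.66182551968173 hub w
hub len 46.17396234563619 -39.41520724523723 centre [537.36546969 256.34880691]
L,R offsets [560.24450308 559.9842462  524.23992647 522.87028688]
hole 21.373448545809293 [537.34614443 256.58027837] [536.42621754 257.62227918]
tool x yaw -39.91351945101568
lobe tip 41.49750407834582 -38.594849892564596
```

The cam is at (537, 256.5) mm with yaw about -38.5°. The tool needs to shift (+2, +10) mm and turn +0.025. I'll descend so the fingertips stay above the flange.

{"api": "servo_tool", "payload": {
  "motion": [
    [0,2,10,-40,0.025],
    [0,2,10,-90,0.025],
    [0,2,10,-140,0.025],
    [0,2,10,-170,0.025],
    [0,2,10,-191,0.025]
  ],
  "squeeze": 50
}}

```text
time_s: 3.32
ee_pos: [0.5374, 0.2567, 0.0094]
tcp_rot: [2.964, -1.036, 0.0]
force: [0.5, -0.2, -0.3]
grip_width: 0.999
finger_force: 0.0
```

{"api": "servo_tool", "payload": {
  "motion": [
    [0,0,0,0,0],
    [0.3,0,0,0,0],
    [0.8,0,0,0,0],
    [0.8,0,0,0,0],
    [0.8,0,0,0,0]
  ]
}}

```text
time_s: 3.95
ee_pos: [0.5377, 0.2593, 0.0116]
tcp_rot: [-2.966, 1.033, -0.002]
force: [-0.6, -0.9, 7.2]
grip_width: 0.434
finger_force: 51.8
```

Gripped at about 37 mm, which matches the flats. The fingertips brush the flange slightly (7 N). I'll lift.

{"api": "servo_tool", "payload": {
  "motion": [
    [0.8,0,0,2,0],
    [0.8,0,0,15,0],
    [0.8,0,0,50,0],
    [0.8,0,0,90,0],
    [0.8,0,0,90,0]
  ]
}}

```text
time_s: 4.58
ee_pos: [0.5391, 0.2605, 0.1043]
tcp_rot: [-2.962, 1.032, -0.007]
force: [0.4, 0.1, -1.3]
grip_width: 0.435
finger_force: 50.8
```

```bash
python3 - <<'E'
from h import *
s=r.state();w=r.snapshot('wrist');b=r.snapshot('side');save('w3',w);save('s3',b)
print(s['time_s'],s['ee_pos'],s['tcp_rot'],s['force'],s['grip_width'])
c=lambda i,x,y,h,wd:cv2.resize(i[y-h:y+h,x-wd:x+wd],(400,300),interpolation=cv2.INTER_CUBIC)
K,W,_=cam('side');q=proj(s['ee_pos'],K,W)[0].astype(int);print(q)
save('c3',np.hstack([c(w,280,300,105,140),c(b,q[0],q[1],45,60)]))
E
```

```text
4.575 [0.5391262  0.26049136 0.1042695 ] [-2.96189882  1.03155477 -0.00718575] [ 0.35484249  0.11889033 -1.28754865] 0.43537986106653254
[284 268]
```

View pics/c3.png

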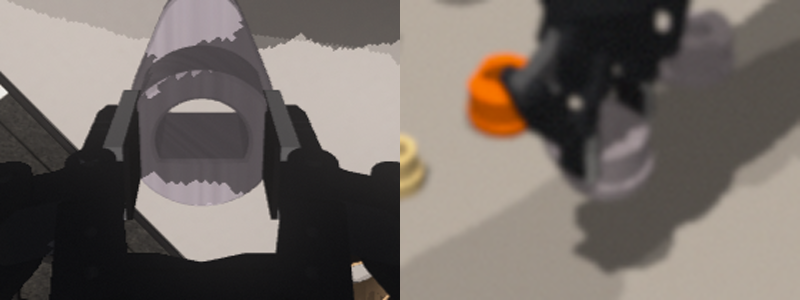

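The cam is held squarely, hub between the pads, with the D-hole visible around (203,130) in the left crop and the lobe pointing forward. I'll measure where it sits in the hand.

```bash
python3 - <<'E'
from h import *
s=r.state();print(s['ee_pos'],s['tcp_rot']);K,W,_=cam('wrist',s)
T=R.from_rotvec(s['tcp_rot']).as_matrix();print('yaw',np.degrees(np.arctan2(T[1,0],T[0,0])),'z',T[:,2])
pts=np.array([(203,68),(203,206),(203,98),(203,158),(139,130),(266,130),(158,158),(245,158)])/1.4286+[140,195]
for h in (.019,.022,.025):
    P=ray(pts,s['ee_pos'][2]+h,K,W);q=(P-s['ee_pos'])@T*1000
    print(h,q[:,:2].round(1).tolist())
E
```

```text
[0.53685949 0.25910546 0.10075672] [-2.96650144e+00  1.03300033e+00 -7.30351540e-04]
yaw -38.398462179754894 z [ 5.63901604e-04  2.05335818e-04 -9.99999820e-01]
0.019 [[24.3, 0.8], [-22.4, 0.8], [14.9, 0.8], [-5.1, 0.8], [4.5, -18.2], [4.5, 19.5], [-5.1, -12.8], [-5.1, 13.5]]
0.022 [[25.6, 0.8], [-20.0, 0.8], [16.4, 0.8], [-3.1, 0.8], [6.2, -17.7], [6.2, 19.0], [-3.1, -12.5], [-3.1, 13.2]]
0.025 [[26.8, 0.8], [-17.6, 0.8], [17.9, 0.8], [-1.2, 0.8], [7.9, -17.3], [7.9, 18.6], [-1.2, -12.2], [-1.2, 12.9]]
```

{"api": "servo_tool", "payload": {
  "motion": [
    [0.8,-2,-35,12,0.12],
    [0.8,-6,-80,20,0.24],
    [0.8,-10,-125,20,0.36],
    [0.8,-14,-170,20,0.48],
    [0.8,-18,-215,20,0.6]
  ]
}}

```text
time_s: 5.3
ee_pos: [0.5176, 0.0425, 0.119]
tcp_rot: [3.139, -0.104, -0.004]
force: [1.3, -0.1, -0.8]
grip_width: 0.432
finger_force: 50.8
```

{"api": "servo_tool", "payload": {
  "motion": [
    [0.8,-4,-50,0,0.1],
    [0.8,-8,-100,0,0.2],
    [0.8,-12,-150,0,0.31],
    [0.8,-15,-195,0,0.31],
    [0.8,-15,-210,0,0.31]
  ]
}}

```text
time_s: 5.92
ee_pos: [0.502, -0.1692, 0.1189]
tcp_rot: [-3.12, -0.368, 0.005]
force: [-0.8, 1.0, -1.7]
grip_width: 0.433
finger_force: 50.8
```

{"api": "servo_tool", "payload": {
  "motion": [
    [0.8,0,0,0,0],
    [0.8,0,0,0,0],
    [0.8,0,0,0,0]
  ]
}}

```text
time_s: 6.3
ee_pos: [0.5042, -0.1639, 0.1202]
tcp_rot: [-3.118, -0.38, 0.0]
force: [0.5, 0.1, -1.6]
grip_width: 0.435
finger_force: 50.8
```

```bash
cat > c4.py <<'E'
from h import *
import sys
n=sys.argv[1]
s=r.state();w=r.snapshot('wrist');save('w'+n,w);K,W,_=cam('wrist',s)
T=R.from_rotvec(s['tcp_rot']).as_matrix();yaw=np.arctan2(T[1,0],T[0,0])
print(s['time_s'],s['ee_pos'],'yaw',np.degrees(yaw),s['force'],s['grip_width'])
off=T[:2,:2]@[1.,.8];print('shift mm',np.array([505.5,-170])-(s['ee_pos'][:2]*1000+off))
print('seat tip px',proj([.5055,-.17,.056],K,W),'foot',proj([.5055,-.17,.01],K,W))
cv2.imwrite('pics/c%s.png'%n,cv2.resize(w[130:410,140:420,::-1],(600,600),interpolation=cv2.INTER_CUBIC))
E
python3 c4.py 4
```

```text
6.3 [ 0.50418348 -0.16393529  0.12022548] yaw 13.902950458447654 [ 0.45939515  0.13763273 -1.58893104] 0.4353932757933227
shift mm [ 0.15359335 -5.52842773]
seat tip px [[289.80629461 227.90897376]] foot [[288.3160578 208.1197971]]
```

View pics/c4.png

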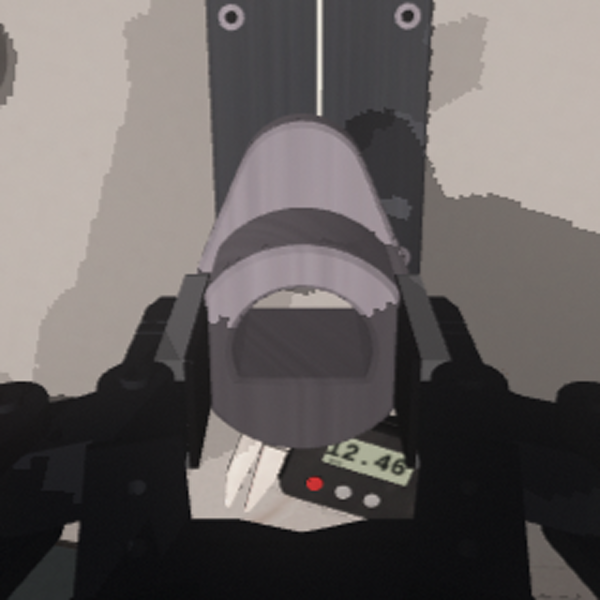

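The cam is above the jig, and the white line is parallel to it, slightly right of the cam's axis. That fits the computed shift of about -5.5 mm in y. I'll correct and come down to just above the shaft.

{"api": "servo_tool", "payload": {
  "motion": [
    [0.8,0,-5,-20,0],
    [0.8,0,-5,-42,0],
    [0.8,0,-5,-42,0],
    [0.8,0,-5,-42,0]
  ]
}}

```text
time_s: 6.85
ee_pos: [0.5045, -0.1704, 0.079]
tcp_rot: [3.119, 0.377, 0.001]
force: [0.2, 0.3, -1.2]
grip_width: 0.43
finger_force: 50.7
```

```bash
python3 c4.py 5; python3 c4.py 5b
```

```text
6.85 [ 0.50450243 -0.1703857   0.07897096] yaw 13.788400652230585 [ 0.18006124  0.33511289 -1.1549662 ] 0.43045546542668495
shift mm [-0.16428644  0.92430526]
seat tip px [[280.18557112 251.80104406]] foot [[280.25478007 223.86698915]]
6.9 [ 0.50469219 -0.17061133  0.07923557] yaw 13.77094941583088 [ 1.0635514  -0.01896355 -2.45205946] 0.4318237934018893
shift mm [-0.35388082  1.15029332]
seat tip px [[279.68695653 251.84126482]] foot [[279.82563999 223.97127915]]
```

{"api": "servo_tool", "payload": {
  "motion": [
    [0.8,0,0.5,-6,0],
    [0.8,0,0.5,-12,0],
    [0.8,0,0.5,-18,0],
    [0.8,0,0.5,-24,0],
    [0.8,0,0.5,-24,0]
  ]
}}

```text
time_s: 7.58
ee_pos: [0.5035, -0.1702, 0.0536]
tcp_rot: [-3.119, -0.376, 0.002]
force: [0.2, -0.5, -2.1]
grip_width: 0.431
finger_force: 50.7
```

{"api": "servo_tool", "payload": {
  "motion": [
    [0.8,0.5,0,-6,0],
    [0.8,0.5,0,-12,0],
    [0.8,0.5,0,-18,0],
    [0.8,0.5,0,-24,0],
    [0.8,0.5,0,-24,0]
  ]
}}

```text
time_s: 8.2
ee_pos: [0.504, -0.1702, 0.0297]
tcp_rot: [-3.119, -0.376, 0.002]
force: [-0.4, 0.5, -1.6]
grip_width: 0.428
finger_force: 50.7
```

Going down freely over the shaft. I'll do the last stretch slowly until it touches the plate.

{"api": "servo_tool", "payload": {
  "motion": [
    [0.8,0,0,-2,0],
    [0.8,0,0,-4,0],
    [0.8,0,0,-6,0],
    [0.8,0,0,-6,0]
  ]
}}

```text
time_s: 8.7
ee_pos: [0.5043, -0.1703, 0.0242]
tcp_rot: [-3.119, -0.376, 0.0]
force: [-0.7, 0.7, -2.1]
grip_width: 0.428
finger_force: 50.7
```

{"api": "servo_tool", "payload": {
  "motion": [
    [0.8,0,0,-1,0],
    [0.8,0,0,-2,0],
    [0.8,0,0,-2,0]
  ]
}}

```text
time_s: 9.07
ee_pos: [0.5044, -0.1703, 0.0222]
tcp_rot: [-3.119, -0.376, 0.0]
force: [0.6, -0.0, -2.1]
grip_width: 0.432
finger_force: 50.7
```

{"api": "servo_tool", "payload": {
  "motion": [
    [0.8,0,0,-1,0],
    [0.8,0,0,-2,0],
    [0.8,0,0,-2,0]
  ]
}}

```text
time_s: 9.45
ee_pos: [0.5045, -0.1704, 0.0215]
tcp_rot: [3.119, 0.375, -0.0]
force: [-5.1, 0.9, 13.8]
grip_width: 0.43
finger_force: 52.6
```

It touched the plate at the expected height (14 N). I'll ease off and release.

{"api": "servo_tool", "payload": {
  "motion": [
    [0.8,0,0,1,0],
    [0.3,0,0,1,0],
    [0,0,0,1,0],
    [0,0,0,1,0],
    [0,0,0,1,0]
  ]
}}

```text
time_s: 10.07
ee_pos: [0.5044, -0.1703, 0.0212]
tcp_rot: [-3.119, -0.376, 0.0]
force: [-0.1, 0.3, -1.0]
grip_width: 1.002
finger_force: 0.0
```

{"api": "servo_tool", "payload": {
  "motion": [
    [0,0,0,15,0],
    [0,0,0,55,0],
    [0,0,0,110,0],
    [0,0,0,160,0],
    [0,0,0,160,0]
  ]
}}

```text
time_s: 10.7
ee_pos: [0.5073, -0.1709, 0.1866]
tcp_rot: [3.115, 0.375, 0.013]
force: [0.2, 0.6, -0.2]
grip_width: 0.997
finger_force: 0.0
```

```bash
python3 - <<'E'
from h import *
s=r.state();w=r.snapshot('wrist');a=r.snapshot('scene');b=r.snapshot('side')
print(s['time_s'],s['ee_pos'],s['force'],s['grip_width'])
c=lambda i,x,y,h,wd:cv2.resize(i[y-h:y+h,x-wd:x+wd],(400,300),interpolation=cv2.INTER_CUBIC)
save('fin',np.vstack([np.hstack([c(w,280,200,75,100),c(a,310,200,30,40)]),np.hstack([c(b,300,175,30,40),cv2.resize(a,(400,300))])]))
E
```

```text
10.7 [ 0.50733131 -0.170936    0.18656517] [ 0.22270274  0.60860721 -0.19730776] 0.9973393020402139
```

View pics/fin.png

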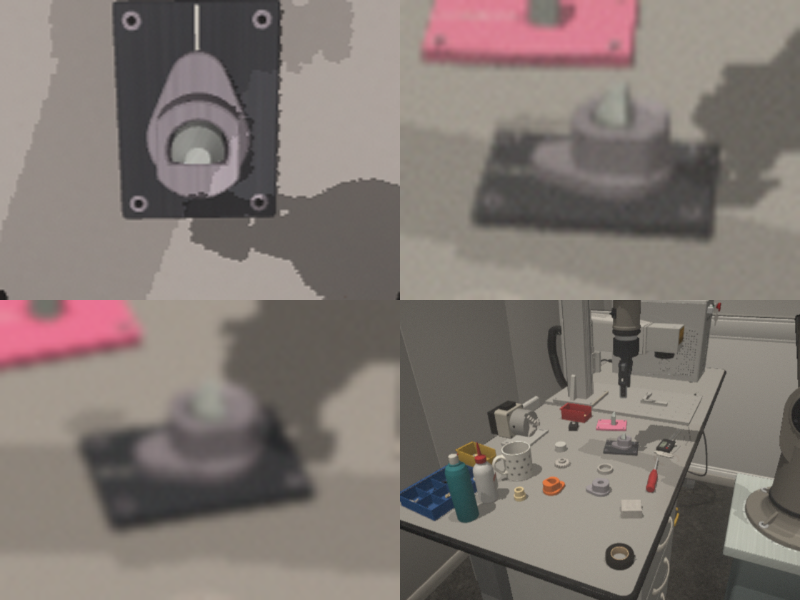

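All three views show the cam flat on the dark plate, with the shaft up through the D-hole, flat to flat, and the lobe along the white line. The plain cam has not moved, and the gripper is clear.

```bash
python3 -c "
from station import r
print(r.close_job())"
```

```text
the job is handed in; nothing more can be done
None
```

The D-hole cam is on the jig's shaft, flat to flat and down on the plate, with the gripper open and clear; the plain cam was left alone, and I handed the job in at about 11 s.

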